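# Load a pigment cartridge into the dosing pump and clamp it home

## Robot

A 7-joint arm with a two-finger parallel gripper is mounted at the origin on the work surface. World frame = base frame: x ahead of the robot, y to its left, z up, the work surface at z = 0. Lengths are in mm, angles in rad, forces in N, time in s.
With the tool pointing down it reaches from about 400 to 850 mm from the base axis. Payload 6.9 kg.
Tool frame: the origin (TCP) lies midway between the tips of the shut fingers; the grasp point (between the pads) lies 19 mm behind it (arm.grip_depth is the distance from the TCP to the grasp point, in mm); z points along the fingers, x is the direction in which the jaws open and shut, and the axes are right-handed (so a half turn about z gives the same grasp; the last joint's range is limited). The gripper opens to 85 mm and grips with 20 to 120 N. Pads are 22 mm wide; open, the fingers measure 114 mm over their backs; the gripper's body (76 mm by 85 mm) begins 54 mm behind the grasp point. The pads swing forward as they close: fully open they stand 13 mm farther back than shut.
Start: joints at [-1.169, 0.507, -0.238, 1.5, 0.126, 1.149, -0.155], TCP at [182.807, 597.656, 231.275] pointing down, gripper open.
Joint ranges: [-3.08, 3.08], [-0.24, 2.05], [-1.43, 1.35], [0, 2.5], [-1.52, 4.66], [0.17, 1.96], [-2.89, 2.89]. Speed limits (rad/s): [2.39, 2.39, 3.14, 3.14, 3.14, 3.14, 3.14].

## Interface

Orientations are given as a unit quaternion [w, x, y, z].
In Python, from cell import arm gives the robot as it stands.
- The arm moves only by the tool jog_arm, never from a script. Its argument "increments" is a list of rows, each a list of 7 numbers: the turn, a rotation vector about the world's x, y, z in degrees, then the shift along the world's x, y, z in m, then the opening, from -1 (shut) to 1 (fully open). In form: [[ax, ay, az, x, y, z, claw], ...]. A call has 1 to 10 rows; each row is the pose to reach, as a shift and turn from the pose commanded when the call began; what a row does not reach only later rows make up. A row lasts 1/10 s, in which the tool goes at most 50 mm and 8.59 degrees, less where a joint would pass 70% of its speed; a pose out of reach is approached as far as the arm can. A call with a gripper value outside its range is refused whole. The fingers move at their own pace and stop on an object; "newtons" is the grip in N (left out, the last holds). Time passes only in rows, so rows that repeat a pose let the fingers close. It gives the time, the measured TCP pose, the force and the opening at its end, in the units of the state.
- arm.sense(): the state, without advancing time (a new reading comes with each control period).
- arm.read_camera(name): name is "side" or "top" or "wrist"; returns a dict with "color" (400x640x3 uint8, red, green, blue), "K" (3x3 intrinsics, pixels), "k1" (the pictures are not rectified: a ray, as slopes to the right and down, at radius r is drawn at 1 + k1 r^2 times it, then the intrinsics apply), "pose" (4x4, takes a point from camera to world coordinates). Camera axes: x right, y up, looking along -z (the intrinsics and any distortion apply to the point x, -y, -z); pixel columns grow to the right and rows downward; lengths in mm; the calibration is good to about 2 mm. A picture is of the moment at which its call begins. There is no depth.
- arm.hand_in(): hands the job in, once; it reports no verdict.
The state is a dict: "time": time; "qpos": joint angles; "joint_vel": joint speeds; "joint_torque": joint torques, N m; "eef_pos": TCP position; "eef_rot": TCP orientation; "ft_force": force on the tool from outside, world axes, zero at the start; "torque": the same for the moment, N m; "width": finger opening in mm.
Only numpy, scipy, OpenCV 4.12 (cv2) and the standard library are available. Lean on these libraries where they do the work, as an engineer would, in place of code of your own. Each camera call takes 0.05 s, during which the arm holds its last target. There are 200 camera calls.

## Task

Set the oblong pigment cartridge upright in the pocket of the dosing pump, without ramming it, and let go of it; then swing the hinged bail over and press its handle down until the clamp has driven the cartridge fully home on the floor of the pocket. Feel for the end of the travel and do not force the bail beyond it; leave the bail shut and everything else on the table where it is.

Things in the scene. Friction and masses are not known exactly. Their poses are not given: they have to be found in the camera images.
- cartridge: the pigment cartridge to load: oblong block of off-white plastic, edges rounded, 60 (its x) x 44 (its y) x 90 mm tall, flat top and bottom, bottom edges bevelled 1.5 mm, 0.2 to 0.4 kg. Stands upright on the table; grip it across the 44 mm. Origin: centre of its underside; z up. A half turn about z changes nothing. Its place is swapped at random with the round and square cartridges'.
- doser: pigment dosing pump fixed to the table: dark base plate 270 x 200 mm, low aluminium cradle with an oblong pocket in front, grey housing behind it (x +60 to +185 mm, y -85 to +85, 130 mm high). Origin: on the table below the pocket's axis; x from the pocket to the housing (roughly away from the robot), y left, z up; turned up to 0.25 rad about z.
- pocket (a point): centre of the pocket's floor, 50 mm above the table, axes as the pump's. Pocket 62.4 (x) by 46.4 mm (y): the cartridge has 1.2 mm to spare on every side. Straight walls 29 mm high, 8 mm thick, then a flared lip, 3.8 mm wider on each side at its mouth 87 mm above the table. The home cartridge has its underside on this floor.
- stem (a point): top of the brass valve stem, 14 mm across, in the middle of the pocket's floor; starts 8 mm above the floor. A cartridge set in loosely rests on it, 8 mm short of home. The stem goes down only against its tight O-ring, about 30 N, and stays where it is pushed to.
- spout (a point): lower end of the rigid steel spout on the pump's -y side, 95 mm above the table, 152 mm from the pocket's axis; the spout rises to 120 mm. The beaker stands below.
- bail_hinge (a point): middle of the bail's hinge axis, 75 mm behind the pocket's axis (+x of the pump), 160 mm above the table; the axis runs along the pump's y. The hinge ears at y = +-47 mm rise to 177 mm, and toggle springs lie outside them.
- bail (a joint): how far the clamp bail is swung shut, rad: 0 at its open stop (arms standing just past upright, where it starts), 1.65 with its arms level, pointing forward over the pocket (pump's -x), 1.77 at its lower stop. Over-centre springs hold it open below 0.80 (about 3 N at the handle moves it off its stop) and swing it down, damped, beyond that until its foot rests on the cartridge, and keep it shut.
- handle (a point): middle of the bail's handle, a black bar 16 mm thick, 92 mm long along the pump's y, 160 mm from the hinge (moves with the bail). Open: about 320 mm above the table, 88 mm behind the pocket's axis. Shut: 150 to 185 mm high, 85 mm in front of that axis. The 69 mm between the two flat arms are free for closed fingers, to push it from behind or press it from above.
- bridge (a point): middle of the bail's cross bridge, 75 mm from the hinge. Through it goes a screw spindle with a 20 mm rubber foot, whose underside is 16 to 30 mm below the arms' middle line, as last screwed, different each time: it meets the loose cartridge at a bail reading of 1.36 to 1.60, and the cartridge is home at 1.49 to 1.71. The springs give some 9 N at the foot, too little to drive it in.
- handle_end (a point): left (+y) end of the handle bar. Pressing the handle down takes 8 to 12 N while the stem slides (some 17 mm at the handle); the force rises steeply when the cartridge is home: the sign to stop. More than 30 N on the bail or pump is too much.
- round_cartridge: another pump's cartridge, round, 52 mm diameter, 90 mm tall, same plastic. Leave alone. Origin: centre of its underside.
- square_cartridge: another pump's cartridge, square, 54 x 54 x 70 mm, same plastic. Leave alone. Origin: centre of its underside.
- beaker: steel beaker, 68 mm across its rim, 75 mm tall, under the pump's spout. Leave alone. Origin: centre of its underside.
- mug: blue enamel mug, 84 mm diameter, 95 mm tall, with a handle. Leave alone. Origin: centre of its underside.
- jar: glass pigment jar with a steel lid, 68 mm diameter, 100 mm tall. Leave alone. Origin: centre of its underside.
- brush: flat brush with a wooden handle, 200 mm long, 20 mm high, lying flat. Leave alone. Origin: its middle, on the table; x along it.
Not all that is in view belongs to the job. Leave any purple or red look-alike of the cartridge alone.

How it is judged (in metres and radians):
On the way, in this order (a step that is already met when the one before it is completed fails the run):
1. the cartridge stands upright in the pocket on the valve stem, let go, the bail still open (horizontal distance between cartridge and pocket below 0.0025 m and angle between cartridge's own z axis and vertical below 0.08 rad and angle between the x axis of cartridge and the x axis of doser, either way round below 0.08 rad and z of cartridge in the frame of pocket between 0.005 and 0.011 m and contact force between the fingers and cartridge below 0.1 N and value of joint bail below 1.15 rad), for 0.2 s.
2. the bail is shut and has driven the cartridge home (horizontal distance between cartridge and pocket below 0.0025 m and angle between cartridge's own z axis and vertical below 0.08 rad and angle between the x axis of cartridge and the x axis of doser, either way round below 0.08 rad and z of cartridge in the frame of pocket below 0.0018 m and value of joint bail above 1.45 rad), for 0.2 s.
At the end, for the whole second after the job is handed in: the oblong cartridge stands at rest in the pump's pocket, fully home: its underside within 1.8 mm of the pocket's floor, its axis within 2.5 mm of the pocket's, upright and square to it within 0.08 rad; the bail is shut over it (reading above 1.45 rad) and still (all of step 2 and linear speed of cartridge below 0.02 m/s and velocity of joint bail between -0.1 and 0.1 rad/s); the robot touches nothing.
It fails at once if the robot forces the pump or its bail with more than 30 N (contact force between any of the fingers, the arm and doser above 30 N).
It fails at once if the cartridge is rammed into the cradle by hand (more than 25 N between them while the bail is open) (contact force between cartridge and doser above 25 N and value of joint bail below 1.15 rad).
It fails at once if a bystander is moved by more than 30 mm (distance of any of round_cartridge, square_cartridge, beaker, mug, jar, brush from where it was at the start of the episode above 0.03 m).
It also fails if it takes over 67 s, if anything falls off the work surface, if the arm or the gripper's body presses on something with over 40 N, if the wrist force passes 120 N, or if a joint passes its speed limit or range.

## Working session

There is one attempt and no reset: what is moved stays moved. The work goes in short steps, Python scripts to look and compute and a tool call to move; the robot and the scene stay as the last step left them, time stands still between calls to the robot, and variables do not carry over. Pictures are saved under pics/ and viewed, about 8 in all and at most 12, crops included, and the job is handed in when it is done.

Besides the shell and the picture viewer there is one more tool, called after "Emit:" as name(argument=value, ...) on one line, values as JSON. jog_arm: Moves the arm, as the interface text tells. Its arguments: {"type":"object","properties":{"increments":{"type":"array"},"newtons":{"type":"number"}},"required":["increments"]}

```bash
ls; mkdir -p pics; cat > h.py <<'E'
import numpy as np, cv2
from cell import arm
def shot(n,f):
    c=arm.read_camera(n); cv2.imwrite('pics/'+f,c['color'][:,:,::-1]); np.savez('pics/'+f[:-4]+'.npz',**{k:np.array(v) for k,v in c.items()}); return c
def load(f): return dict(np.load('pics/'+f+'.npz'))
def ray(c,u,v):
    K=c['K']; d=np.array([(u-K[0,2])/K[0,0],(v-K[1,2])/K[1,1]]); s=d.copy()
    for _ in range(30): s=d/(1+float(c['k1'])*(s@s))
    P=c['pose']; return P[:3,3],P[:3,:3]@np.array([s[0],-s[1],-1])
def plane(c,u,v,z):
    o,r=ray(c,u,v); return o+r*(z-o[2])/r[2]
def proj(c,p):
    P=c['pose']; q=P[:3,:3].T@(np.array(p,float)-P[:3,3]); s=np.array([q[0]/-q[2],-q[1]/-q[2]]); s=s*(1+float(c['k1'])*(s@s)); K=c['K']
    return np.array([K[0,0]*s[0]+K[0,2],K[1,1]*s[1]+K[1,2]])
E
python3 - <<'E'
from h import *
for n in ['top','side','wrist']:
    c=shot(n,n+'0.png'); print(n,c['pose'][:3].round(3).tolist(),c['K'][0],c['k1'])
s=arm.sense(); print(s); 
a=[cv2.imread(f'pics/{n}0.png') for n in ['top','side']]
E
```

```text
pics
top [[0.009, 0.982, -0.191, 287.879], [-1.0, 0.008, -0.002, 0.138], [-0.0, 0.191, 0.982, 1413.835]] [415.0035616   0.        316.9184154] 0.012734761504986924
side [[0.992, 0.09, -0.088, 412.844], [-0.125, 0.637, -0.761, -979.726], [-0.012, 0.766, 0.643, 1039.052]] [406.5296164    0.         321.19708087] -0.10313613839947895
wrist [[0.291, -0.923, -0.252, 119.312], [0.957, 0.281, 0.078, 616.518], [-0.001, -0.263, 0.965, 373.319]] [287.53140895   0.         316.66115152] -0.0016028161734645955
{'time': 0.15, 'qpos': array([-1.1685431 ,  0.50816068, -0.2375027 ,  1.50089326,  0.12567214,
        1.14888778, -0.15476672]), 'joint_vel': array([-0.00090019, -0.00457885,  0.00034893, -0.00230668,  0.00025838,
       -0.00048489, -0.00033577]), 'joint_torque': array([-2.18260000e-03, -6.21006703e+01, -2.18918681e+00, -2.49840778e+01,
        1.26961360e-02,  9.09600902e-03, -4.83229712e-05]), 'eef_pos': array([182.72549976, 597.30134408, 230.62158504]), 'eef_rot': array([ 4.11574130e-04,  8.03872981e-01,  5.94800608e-01, -5.46513867e-04]), 'ft_force': array([ 0.83703142, -0.11058252,  1.19950761]), 'torque': array([ 0.00184944, -0.00412116,  0.00149943]), 'width': 85.26571515666888}
```

View pics/top0.png

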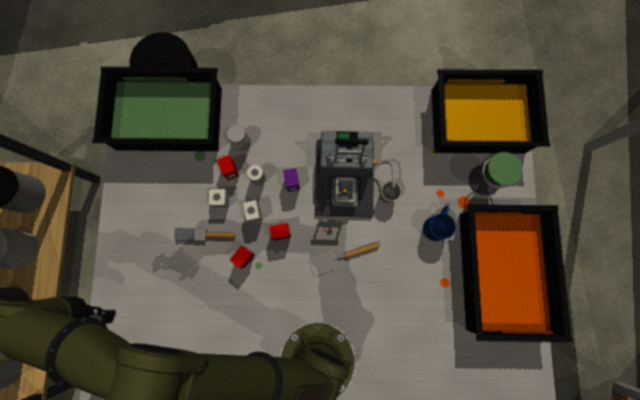

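View pics/side0.png

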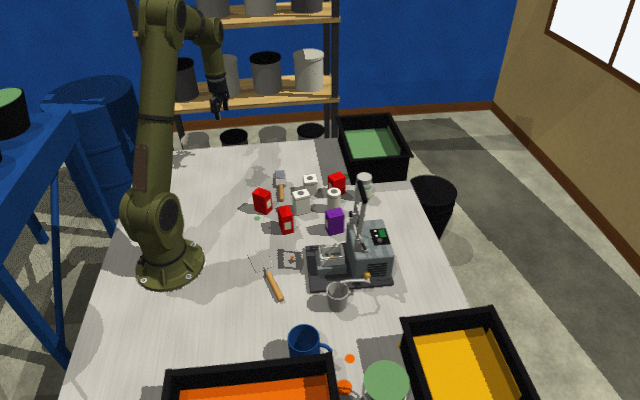

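The top view shows white cartridges at about (217,197), (255,173, round) and (251,210), the pump near (345,175) with its pocket at (345,190), and the beaker at (391,191). I'll enlarge both areas.

```bash
python3 - <<'E'
from h import *
a=cv2.imread('pics/top0.png')
b=np.vstack([cv2.resize(a[150:230,195:295],None,fx=5,fy=5,interpolation=2)[:, :500]])
d=cv2.resize(a[125:225,305:365],None,fx=4,fy=4,interpolation=2)
cv2.imwrite('pics/crop1.png',np.hstack([b,d]))
c=load('top0')
for n,u,v,z in [('A',217,197,80),('round',255,173,90),('B',251,210,90),('pocket',345,190,87)]: print(n,plane(c,u,v,z).round(1))
E
```

```text
A [518.5 328.4  80. ]
round [597.5 206.   90. ]
B [475.2 214.3  90. ]
pocket [543.9 -88.6  87. ]
```

View pics/crop1.png

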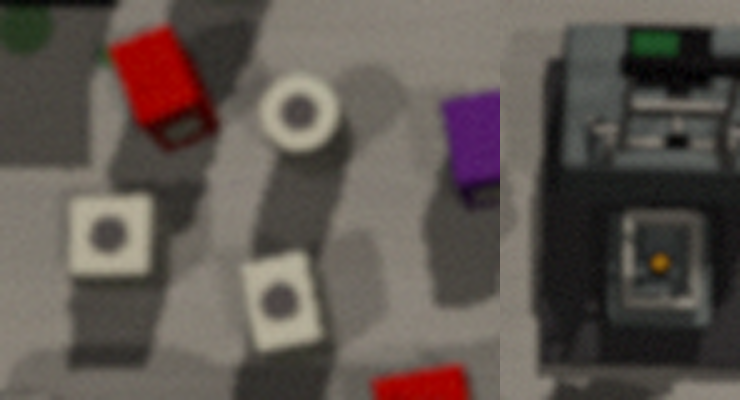

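Crop: the oblong cartridge is the one at about px (251,210), with its long axis near world x at a yaw of about +11°. The square one is at (217,197). The pump is nearly aligned with world x, and its brass stem is at (345,190). Next I move above the oblong cartridge for a close look.

Emit:
jog_arm(increments=[[0, 0, 28, 0.292, -0.383, 0.07, 1], [0, 0, 28, 0.292, -0.383, 0.07, 1], [0, 0, 28, 0.292, -0.383, 0.07, 1], [0, 0, 28, 0.292, -0.383, 0.07, 1], [0, 0, 28, 0.292, -0.383, 0.07, 1], [0, 0, 28, 0.292, -0.383, 0.07, 1], [0, 0, 28, 0.292, -0.383, 0.07, 1], [0, 0, 28, 0.292, -0.383, 0.07, 1], [0, 0, 28, 0.292, -0.383, 0.07, 1], [0, 0, 28, 0.292, -0.383, 0.07, 1]])

```text
time: 1.15
eef_pos: [476.5, 211.3, 301.6]
eef_rot: [0.001, 0.637, 0.771, -0.0]
ft_force: [0.5, 0.6, -0.5]
width: 85.5
```

Emit:
jog_arm(increments=[[0, 0, 0, 0, 0, 0, 1], [0, 0, 0, 0, 0, 0, 1], [0, 0, 0, 0, 0, 0, 1]])

```text
time: 1.45
eef_pos: [473.9, 215.8, 301.0]
eef_rot: [-0.0, 0.635, 0.772, -0.0]
ft_force: [-0.2, 0.0, -0.7]
width: 85.5
```

```bash
python3 - <<'E'
from h import *
s=arm.sense(); print(s['time'],s['eef_pos'],s['eef_rot'],s['ft_force'])
c=shot('wrist','w1.png'); print(c['pose'].round(3).tolist()); print(proj(c,(475,214,90)))
E
```

```text
1.45 [473.91295388 215.7716483  301.01902329] [-4.87549919e-04  6.35451692e-01  7.72140462e-01 -1.28453413e-04] [-2.05095026e-01  2.40800446e-04 -6.91876868e-01]
[[-0.194, -0.947, -0.257, 408.871], [0.981, -0.186, -0.052, 202.51], [0.001, -0.263, 0.965, 443.868], [0.0, 0.0, 0.0, 1.0]]
[315.09708297 176.96254278]
```

View pics/w1.png

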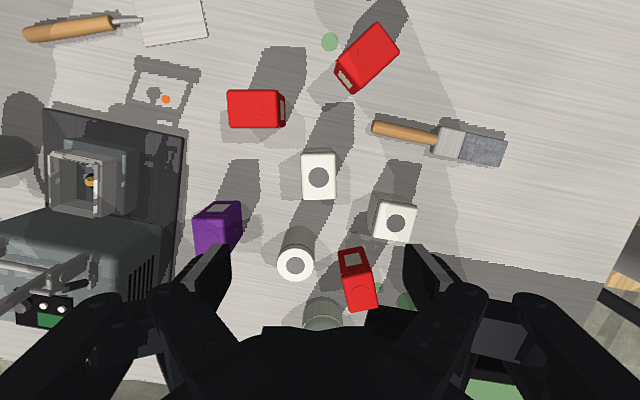

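The view shows the oblong cartridge's top at about (318,177), the square one at (395,222), the round one at (296,263) and the purple look-alike at (215,225). I'll measure it now and then move on to view the pump.

```bash
python3 - <<'E'
from h import *
c=load('w1'); im=c['color'].astype(int)
x0,y0,x1,y1=290,140,350,212
r=im[y0:y1,x0:x1]; g=r.min(2)
print(g[::4,::4])
E
```

```text
[[181 175 175 175 194 115 117 119 122 119 122 118 116 115 118]
 [176 178 178 174 135 121 120 121 119 114 114 115 120 120 122]
 [187 191 172 176  93  89  93  95  95  98  97 119 118 115 114]
 [187 188 163 108  76  71  88  79  85  91  92  81 120 119 115]
 [194 157 162 217 226 230 233 235 237 236 237 199 101 118  97]
 [166 158 161 226 232 231 231 232 231 230 231 195 102 116 189]
 [165 165 165 224 233 232 232 233 231 231 231 196 103 172 182]
 [167 170 168 223 233 235 135 125 121 235 232 198  97 170 172]
 [160 164 167 217 233 129 131 132 131 118 231 200 178 173 167]
 [169 165 164 212 236 130 131 131 131 130 235 201 174 171 170]
 [158 161 165 217 234 126 131 130 130 128 234 203 177 179 178]
 [161 160 166 211 234 246 129 132 130 208 232 206 174 173 171]
 [159 159 157 198 234 233 237 244 238 232 232 210 172 173 179]
 [162 159 158 178 234 233 234 233 232 232 232 212 172 176 179]
 [163 161 160 148 234 233 233 232 233 232 233 217 168 168 169]
 [152 192 188 106 108 106 113 114  94  96  97 174 171 172 177]
 [187 186 197 117 117 117 117 117 117  99 101 180 170 169 168]
 [186 185 112 119 118 118 119 120 117 119 117 196 189 189 187]]
```

Emit:
jog_arm(increments=[[0, 0, -11, 0.036, -0.305, 0.03, 1], [0, 0, -11, 0.036, -0.305, 0.03, 1], [0, 0, -11, 0.036, -0.305, 0.03, 1], [0, 0, -11, 0.036, -0.305, 0.03, 1], [0, 0, -11, 0.036, -0.305, 0.03, 1], [0, 0, -11, 0.036, -0.305, 0.03, 1], [0, 0, -11, 0.036, -0.305, 0.03, 1], [0, 0, -11, 0.036, -0.305, 0.03, 1], [0, 0, -11, 0.036, -0.305, 0.03, 1], [0, 0, -11, 0.036, -0.305, 0.03, 1]])

```text
time: 2.5
eef_pos: [510.8, -87.7, 331.1]
eef_rot: [-0.0, 0.706, 0.708, 0.0]
ft_force: [-0.2, 0.1, 0.3]
width: 84.9
```

```bash
python3 - <<'E'
from h import *
s=arm.sense(); print(s['time'],s['eef_pos'],s['eef_rot'],s['ft_force'])
c=shot('wrist','w2.png'); print(proj(c,(544,-89,87)))
cv2.imwrite('pics/w2v.png',cv2.resize(cv2.imread('pics/w2.png')[110:310,200:460],None,fx=3,fy=3,interpolation=2))
E
```

```text
2.5 [510.80535644 -87.70072621 331.1252623 ] [-4.57065269e-04  7.05757765e-01  7.08453048e-01  2.15870497e-04] [-0.23865006  0.13320811  0.33617224]
[315.51250725 195.38363246]
```

View pics/w2v.png

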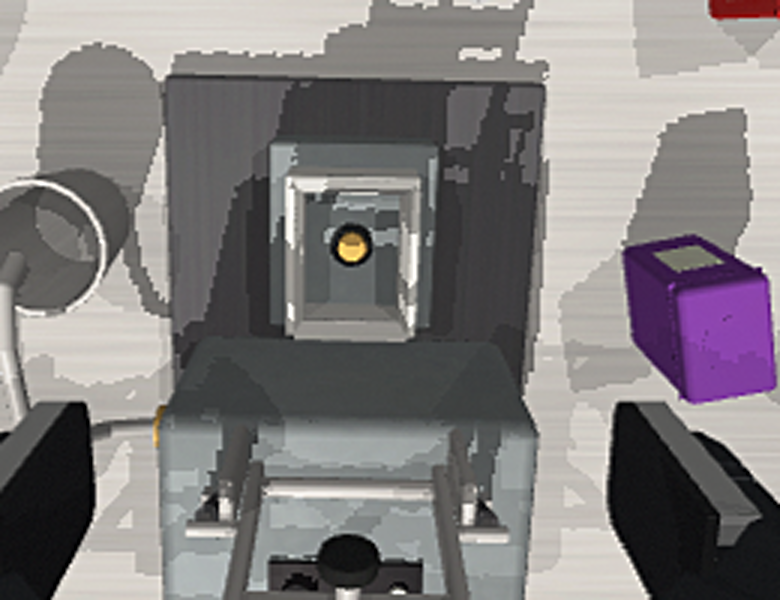

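The zoomed view shows the pocket mouth with corners at crop (286,174), (421,174), (414,340) and (287,337), the stem at (350,247), and the plate's front edge running from (165,75) to (545,85). The bail is open.

```bash
cat > m.py <<'E'
from h import *
c=load('w2'); f=lambda p:(200+p[0]/3-.33,110+p[1]/3-.33)
P=[plane(c,*f(p),87) for p in [(286,174),(421,174),(414,340),(287,337)]]
print('mouth',np.round(P,1)); print('ctr',np.mean(P,0).round(1),'sizes',[np.linalg.norm(P[i]-P[i-1]).round(1) for i in range(4)])
im=c['color'].astype(int)
m=((im[...,0]-im[...,2]>60)&(im[...,0]>120)).astype(np.uint8); m[:,:300]=0;m[:,340:]=0;m[:170]=0;m[215:]=0
ys,xs=np.nonzero(m); print('stem px',xs.mean(),ys.mean(),len(xs),xs.min(),xs.max(),ys.min(),ys.max()); print('stem',plane(c,xs.mean(),ys.mean(),58).round(1))
for h in (8,12):
  A=[plane(c,*f(p),h) for p in [(167,75),(545,85)]]; d=A[1]-A[0]; print('plate',np.round(A,1),np.linalg.norm(d).round(1),'yaw',np.arctan2(-d[0],d[1]))
# housing front top edge z=130
A=[plane(c,*f(p),130) for p in [(160,420),(537,432)]]; d=A[1]-A[0]; print('house',np.round(A,1),np.linalg.norm(d).round(1),'yaw',np.arctan2(-d[0],d[1]))
# cartridge
c=load('w1'); im=c['color'].astype(int)
m=(im.min(2)>192).astype(np.uint8)*255; r=np.zeros_like(m); r[153:204,299:340]=m[153:204,299:340]
r=cv2.morphologyEx(r,cv2.MORPH_OPEN,np.ones((3,3)))
k=max(cv2.findContours(r,0,1)[0],key=cv2.contourArea); b=cv2.minAreaRect(k); print(b, cv2.boundingRect(k))
k=cv2.convexHull(k)
Q=np.array([plane(c,*p,90)[:2] for p in k[:,0,:]]).astype(np.float32); print('cart',cv2.minAreaRect(Q),cv2.boxPoints(cv2.minAreaRect(Q)).round(1).tolist())
# hole centre
r=im[170:190,305:335].min(2); ys,xs=np.nonzero((r<160)); print('hole',xs.mean()+305,ys.mean()+170,plane(c,xs.mean()+305,ys.mean()+170,90).round(1))
cv2.imwrite('pics/c2.png',cv2.resize(cv2.imread('pics/w1.png')[135:215,280:360],None,fx=7,fy=7,interpolation=0))
E
python3 m.py
```

```text
mouth [[ 505.4 -116.9   87. ]
 [ 505.1  -56.    87. ]
 [ 584.5  -57.2   87. ]
 [ 583.3 -117.6   87. ]]
ctr [544.6 -86.9  87. ] sizes [np.float64(77.9), np.float64(60.9), np.float64(79.4), np.float64(60.4)]
stem px 316.8636363636364 192.13636363636363 66 313 321 188 196
stem [546.5 -87.   58. ]
plate [[ 465.6 -184.7    8. ]
 [ 469.8   15.     8. ]] 199.8 yaw -0.020953154323199795
plate [[ 465.4 -183.9   12. ]
 [ 469.6   14.2   12. ]] 198.1 yaw -0.02095315432319986
house [[ 606.3 -170.   130. ]
 [ 611.2   -6.1  130. ]] 164.0 yaw -0.030454207960015186
((317.5, 177.0), (44.0, 33.0), 90.0) (301, 155, 34, 45)
cart ((474.8764953613281, 217.1975860595703), (56.11236572265625, 40.904457092285156), 12.067323684692383) [[443.20001220703125, 231.3000030517578], [451.70001220703125, 191.3000030517578], [506.6000061035156, 203.10000610351562], [498.0, 243.10000610351562]]
hole 318.36241610738256 177.6778523489933 [475.1 218.2  90. ]
```

View pics/c2.png

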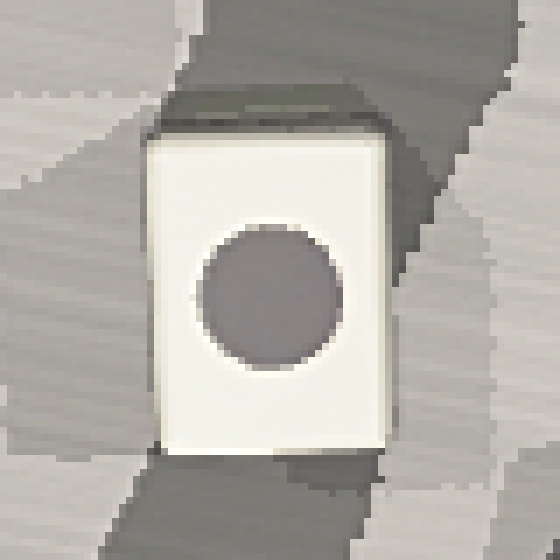

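The top-face corners sit at crop (148,137), (388,137), (385,452) and (160,452). I'll convert these to world coordinates.

```bash
python3 - <<'E'
from h import *
c=load('w1')
P=np.array([plane(c,280+x/7-.5,135+y/7-.5,90) for x,y in [(148,137),(388,137),(385,452),(160,452)]])
print(P.round(1),P.mean(0).round(1),[np.linalg.norm(P[i]-P[i-1]).round(1) for i in range(4)])
for a,b in [(0,3),(1,2)]: d=P[b]-P[a]; print(np.degrees(np.arctan2(d[1],d[0])))
for a,b in [(0,1),(3,2)]: d=P[b]-P[a]; print(np.degrees(np.arctan2(-d[0],d[1])))
print(arm.sense()['eef_pos'])
E
```

```text
[[450.5 191.2  90. ]
 [442.4 232.3  90. ]
 [498.3 243.8  90. ]
 [506.2 203.6  90. ]] [474.4 217.7  90. ] [np.float64(57.0), np.float64(41.9), np.float64(57.0), np.float64(41.0)]
12.519209637850144
11.566726826444329
11.153131678701614
11.14189488760897
[510.8457867  -87.98778764 331.19631885]
```

Emit:
jog_arm(increments=[[0, 0, 11.6, -0.036, 0.306, -0.17, 1], [0, 0, 11.6, -0.036, 0.306, -0.17, 1], [0, 0, 11.6, -0.036, 0.306, -0.17, 1], [0, 0, 11.6, -0.036, 0.306, -0.17, 1], [0, 0, 11.6, -0.036, 0.306, -0.17, 1], [0, 0, 11.6, -0.036, 0.306, -0.17, 1], [0, 0, 11.6, -0.036, 0.306, -0.17, 1], [0, 0, 11.6, -0.036, 0.306, -0.17, 1], [0, 0, 11.6, -0.036, 0.306, -0.17, 1], [0, 0, 11.6, -0.036, 0.306, -0.17, 1]])

```text
time: 3.55
eef_pos: [474.9, 215.4, 161.6]
eef_rot: [0.0, 0.632, 0.775, -0.0]
ft_force: [0.4, -0.9, -0.1]
width: 85.4
```

```bash
python3 - <<'E'
from h import *
s=arm.sense(); print(s['time'],s['eef_pos'],s['eef_rot'])
c=shot('wrist','w3.png'); print(proj(c,(474.5,217.8,90)))
cv2.imwrite('pics/w3v.png',cv2.imread('pics/w3.png')[100:400,150:490])
E
```

```text
3.55 [474.89150851 215.35895259 161.6482821 ] [ 3.27392793e-04  6.31977760e-01  7.74986454e-01 -1.79956159e-05]
[320.21515147 209.43932463]
```

View pics/w3v.png

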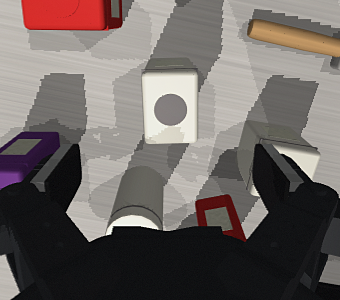

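The cartridge hole is at crop (170,109), full-frame (320,209), which matches the prediction of (320.2,209.4). Both fingers straddle it clear of the neighbours, so I descend and grip.

Emit:
jog_arm(increments=[[0, 0, 0, 0, 0, -0.03, 1], [0, 0, 0, 0, 0, -0.06, 1], [0, 0, 0, 0, 0, -0.085, 1], [0, 0, 0, 0, 0, -0.105, 1], [0, 0, 0, 0, 0, -0.116, 1], [0, 0, 0, 0, 0, -0.116, 1], [0, 0, 0, 0, 0, -0.116, 1]], newtons=25)

```text
time: 4.3
eef_pos: [475.5, 215.3, 46.1]
eef_rot: [0.0, 0.632, 0.775, 0.0]
ft_force: [0.3, -0.1, -0.3]
width: 85.7
```

Emit:
jog_arm(increments=[[0, 0, 0, 0, 0, 0, -1], [0, 0, 0, 0, 0, 0, -1], [0, 0, 0, 0, 0, 0, -1], [0, 0, 0, 0, 0, 0, -1], [0, 0, 0, 0, 0, 0, -1], [0, 0, 0, 0, 0, 0, -1], [0, 0, 0, 0, 0, 0, -1], [0, 0, 0, 0, 0, 0, -1]], newtons=25)

```text
time: 5.1
eef_pos: [475.3, 216.3, 45.7]
eef_rot: [0.0, 0.632, 0.775, 0.001]
ft_force: [-0.2, 1.6, 5.2]
width: 44.0
```

Emit:
jog_arm(increments=[[0, 0, 0, 0, 0, 0.01, -1], [0, 0, 0, 0, 0, 0.04, -1], [0, 0, 0, 0, 0, 0.075, -1], [0, 0, 0, 0, 0, 0.11, -1], [0, 0, 0, 0, 0, 0.135, -1], [0, 0, 0, 0, 0, 0.145, -1], [0, 0, 0, 0, 0, 0.145, -1], [0, 0, 0, 0, 0, 0.145, -1]], newtons=25)

```text
time: 5.9
eef_pos: [474.0, 215.1, 189.0]
eef_rot: [-0.0, 0.632, 0.775, -0.001]
ft_force: [0.5, -0.4, -3.4]
width: 44.0
```

```bash
python3 - <<'E'
from h import *
s=arm.sense(); print(s['time'],s['eef_pos'],s['eef_rot'],s['ft_force'],s['width'])
c=shot('wrist','w4.png'); p=s['eef_pos']; zt=p[2]-45.7+90
u=proj(c,(p[0],p[1],zt)); print('expect',u)
cv2.imwrite('pics/w4v.png',cv2.resize(cv2.imread('pics/w4.png')[130:330,200:440],None,fx=3,fy=3,interpolation=2))
im=c['color'].astype(int); x,y=u.round().astype(int); r=im[y-35:y+35,x-35:x+35].min(2)
m=((r<170)&(r>60)).astype(np.uint8); n,l,st,ce=cv2.connectedComponentsWithStats(m); k=l[35,35]; print(st[k],ce[k]+[x-35,y-35],plane(c,*(ce[k]+[x-35,y-35]),zt).round(1))
E
```

```text
5.9 [474.04156632 215.05741161 189.02810403] [-3.94669751e-04  6.32125195e-01  7.74865425e-01 -1.07452254e-03] [ 0.52963954 -0.42583647 -3.37740579] 43.98586818808414
expect [317.39277513 296.94268415]
[   0    0   70   65 3462] [316.8440208  291.54881571] [471.7 214.4 233.3]
```

View pics/w4v.png

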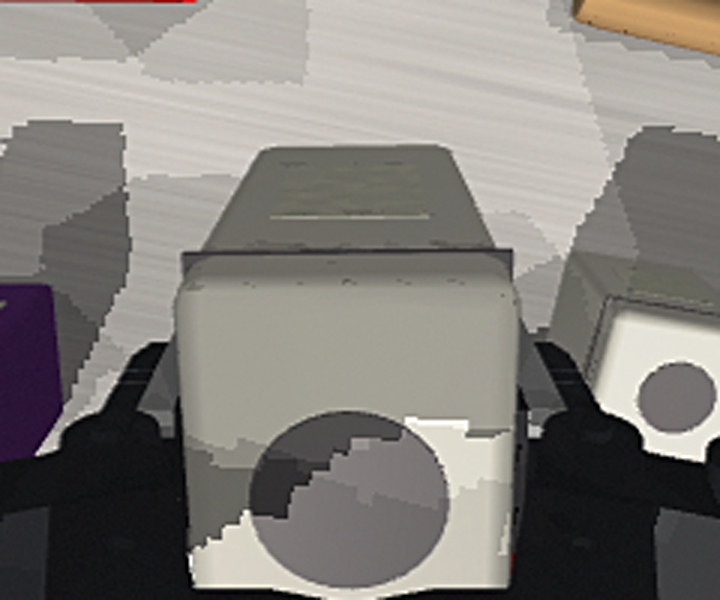

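The hole ellipse's centre is at about px (316,295.8), against (317.4,296.9) expected for a centred hold. The cartridge is therefore centred in the grip within about 0.5 mm, and the camera bias is small. I'll carry it above the pocket at about (546,-87).

Emit:
jog_arm(increments=[[0, 0, -1.3, 0.007, -0.03, 0, -1], [0, 0, -2.6, 0.014, -0.06, 0, -1], [0, 0, -3.9, 0.021, -0.09, 0, -1], [0, 0, -5.2, 0.028, -0.12, 0, -1], [0, 0, -6.5, 0.035, -0.15, 0, -1], [0, 0, -7.8, 0.042, -0.18, 0, -1], [0, 0, -9.1, 0.049, -0.21, 0, -1], [0, 0, -10.4, 0.056, -0.24, 0, -1], [0, 0, -11.7, 0.063, -0.27, 0, -1], [0, 0, -12.9, 0.071, -0.302, 0, -1]])

```text
time: 6.95
eef_pos: [545.0, -87.1, 188.4]
eef_rot: [-0.001, 0.715, 0.699, -0.001]
ft_force: [1.5, -0.0, -2.6]
width: 44.3
```

Emit:
jog_arm(increments=[[0, 0, 0, 0, 0, 0, -1], [0, 0, 0, 0, 0, -0.005, -1], [0, 0, 0, 0, 0, -0.01, -1], [0, 0, 0, 0, 0, -0.015, -1], [0, 0, 0, 0, 0, -0.02, -1], [0, 0, 0, 0, 0, -0.02, -1], [0, 0, 0, 0, 0, -0.02, -1], [0, 0, 0, 0, 0, -0.02, -1]])

```text
time: 7.75
eef_pos: [546.0, -86.2, 170.5]
eef_rot: [0.0, 0.715, 0.699, 0.0]
ft_force: [0.3, -1.5, -3.2]
width: 43.7
```

```bash
python3 - <<'E'
from h import *
s=arm.sense(); print(s['time'],s['eef_pos'],s['eef_rot'],s['ft_force'],s['width'])
c=shot('wrist','w5.png'); 
cv2.imwrite('pics/w5v.png',cv2.resize(cv2.imread('pics/w5.png')[100:330,200:440],None,fx=2.6,fy=2.6,interpolation=2))
E
```

```text
7.75 [545.97868744 -86.22557559 170.52967158] [2.00814595e-04 7.15035559e-01 6.99088043e-01 1.32308140e-04] [ 0.29592668 -1.46340315 -3.15317273] 43.69447490425736
```

View pics/w5v.png

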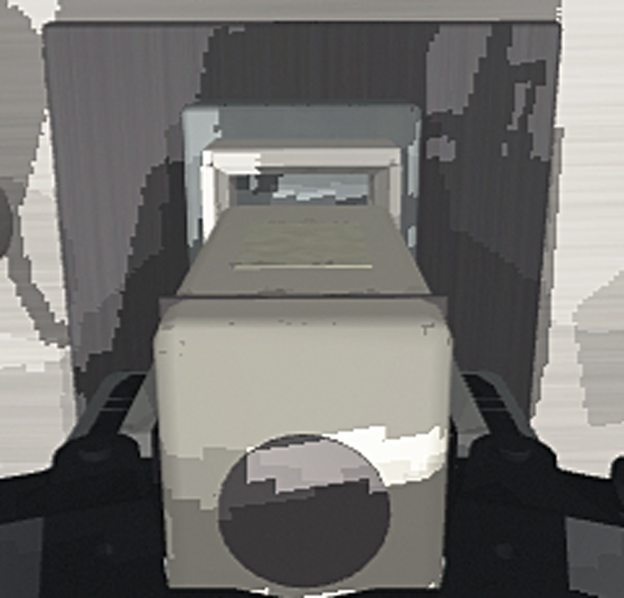

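The plate's front edge is now level in the image at crop row 22, so the yaw matches. Mouth centre and cartridge bottom are both at about column 303, so they line up in y. I'll check the fore-aft position numerically from the rim rows.

```bash
python3 - <<'E'
from h import *
c=load('w5')
for v in range(148,176): print(v, plane(c,316,v,87)[0].round(1), c['color'][v,310:322].mean((0,1)).round(), end=' | ')
print()
row=c['color'][162].mean(1)
for u in list(range(272,292))+list(range(342,362)): print(u,plane(c,u,162,87)[1].round(1),row[u].round(),end=' | ')
E
```

```text
148 499.9 112.0 | 149 500.6 112.0 | 150 501.4 111.0 | 151 502.2 111.0 | 152 502.9 109.0 | 153 503.7 115.0 | 154 504.5 121.0 | 155 505.3 119.0 | 156 506.0 113.0 | 157 506.8 169.0 | 158 507.6 190.0 | 159 508.4 185.0 | 160 509.2 184.0 | 161 510.0 185.0 | 162 510.8 189.0 | 163 511.5 172.0 | 164 512.3 94.0 | 165 513.1 98.0 | 166 513.9 100.0 | 167 514.7 140.0 | 168 515.5 138.0 | 169 516.3 136.0 | 170 517.1 136.0 | 171 517.9 145.0 | 172 518.7 152.0 | 173 519.5 158.0 | 174 520.3 179.0 | 175 521.1 158.0 | 
272 -120.8 168.0 | 273 -120.1 170.0 | 274 -119.3 154.0 | 275 -118.5 153.0 | 276 -117.7 152.0 | 277 -116.9 116.0 | 278 -116.1 255.0 | 279 -115.3 255.0 | 280 -114.5 255.0 | 281 -113.8 155.0 | 282 -113.0 234.0 | 283 -112.2 238.0 | 284 -111.4 236.0 | 285 -110.6 235.0 | 286 -109.8 234.0 | 287 -109.0 234.0 | 288 -108.2 234.0 | 289 -107.5 234.0 | 290 -106.7 233.0 | 291 -105.9 233.0 | 342 -65.7 189.0 | 343 -64.9 189.0 | 344 -64.1 189.0 | 345 -63.4 189.0 | 346 -62.6 191.0 | 347 -61.8 190.0 | 348 -61.0 191.0 | 349 -60.2 187.0 | 350 -59.4 153.0 | 351 -58.6 159.0 | 352 -57.8 194.0 | 353 -57.0 192.0 | 354 -56.3 103.0 | 355 -55.5 85.0 | 356 -54.7 82.0 | 357 -53.9 155.0 | 358 -53.1 161.0 | 359 -52.3 146.0 | 360 -51.5 140.0 | 361 -50.7 67.0 |
```

Mouth y is about -87 and x about 545 ± 1, so the tool is already on axis within the flare's capture. I descend in stages while watching the force.

Emit:
jog_arm(increments=[[0, 0, 0, 0, -0.0007, -0.01, -1], [0, 0, 0, -0.0005, -0.0007, -0.02, -1], [0, 0, 0, -0.0005, -0.0007, -0.03, -1], [0, 0, 0, -0.0005, -0.0007, -0.036, -1], [0, 0, 0, -0.0005, -0.0007, -0.04, -1], [0, 0, 0, -0.0005, -0.0007, -0.043, -1], [0, 0, 0, -0.0005, -0.0007, -0.043, -1]], newtons=22)

```text
time: 8.5
eef_pos: [545.2, -87.0, 126.9]
eef_rot: [-0.0, 0.715, 0.699, -0.0]
ft_force: [-0.2, -0.6, -2.8]
width: 43.3
```

Emit:
jog_arm(increments=[[0, 0, 0, 0, 0, -0.002, -1], [0, 0, 0, 0, 0, -0.004, -1], [0, 0, 0, 0, 0, -0.006, -1], [0, 0, 0, 0, 0, -0.008, -1], [0, 0, 0, 0, 0, -0.008, -1]])

```text
time: 9.0
eef_pos: [545.7, -87.1, 119.2]
eef_rot: [0.0, 0.715, 0.699, 0.0]
ft_force: [2.2, 0.1, -3.6]
width: 43.8
```

Emit:
jog_arm(increments=[[0, 0, 0, 0, 0, -0.002, -1], [0, 0, 0, 0, 0, -0.004, -1], [0, 0, 0, 0, 0, -0.006, -1], [0, 0, 0, 0, 0, -0.008, -1], [0, 0, 0, 0, 0, -0.01, -1], [0, 0, 0, 0, 0, -0.01, -1]])

```text
time: 9.6
eef_pos: [545.6, -87.0, 109.1]
eef_rot: [0.0, 0.715, 0.699, 0.0]
ft_force: [4.7, 0.6, -4.7]
width: 43.8
```

A +x side force is building up, so I shift +1 mm in x and keep going gently down to the stem.

Emit:
jog_arm(increments=[[0, 0, 0, 0.001, 0, 0, -1], [0, 0, 0, 0.001, 0, -0.001, -1], [0, 0, 0, 0.001, 0, -0.002, -1], [0, 0, 0, 0.001, 0, -0.003, -1], [0, 0, 0, 0.001, 0, -0.004, -1], [0, 0, 0, 0.001, 0, -0.004, -1]])

```text
time: 10.2
eef_pos: [545.9, -87.0, 105.0]
eef_rot: [-0.0, 0.715, 0.699, -0.0]
ft_force: [0.8, -0.0, -3.5]
width: 43.6
```

Emit:
jog_arm(increments=[[0, 0, 0, 0, 0, -0.0005, -1], [0, 0, 0, 0, 0, -0.001, -1], [0, 0, 0, 0, 0, -0.0015, -1], [0, 0, 0, 0, 0, -0.0015, -1]])

```text
time: 10.6
eef_pos: [546.1, -87.0, 103.9]
eef_rot: [-0.0, 0.715, 0.699, -0.0]
ft_force: [-0.7, 0.5, -1.4]
width: 43.6
```

The weight is transferring to the stem (fz went from -3.5 to -1.4 N at the expected height). I release.

Emit:
jog_arm(increments=[[0, 0, 0, 0, 0, 0, 0.5], [0, 0, 0, 0, 0, 0, 0.5], [0, 0, 0, 0, 0, 0, 0.5], [0, 0, 0, 0, 0, 0, 0.5], [0, 0, 0, 0, 0, 0, 0.5], [0, 0, 0, 0, 0, 0, 0.5]])

```text
time: 11.2
eef_pos: [546.3, -87.0, 103.8]
eef_rot: [0.0, 0.715, 0.699, 0.0]
ft_force: [0.0, -1.2, -0.5]
width: 64.0
```

Emit:
jog_arm(increments=[[0, 0, 0, 0, 0, 0.01, 0.5], [0, 0, 0, 0, 0, 0.03, 0.5], [0, 0, 0, 0, 0, 0.06, 0.5], [0, 0, 0, 0, 0, 0.09, 0.5], [0, 0, 0, -0.02, 0, 0.12, 0.5], [0, 0, 0, -0.05, 0, 0.14, 0.5], [0, 0, 0, -0.05, 0, 0.14, 0.5]])

```text
time: 11.9
eef_pos: [494.7, -87.6, 247.5]
eef_rot: [0.002, 0.715, 0.699, 0.001]
ft_force: [0.8, 0.4, -1.2]
width: 64.1
```

```bash
python3 - <<'E'
from h import *
s=arm.sense(); print(s['time'],s['eef_pos'],s['eef_rot'],s['ft_force'],s['width'])
c=shot('wrist','w6.png'); print(proj(c,(545.7,-87,148)),[proj(c,(545.7+a,-87+b,148)).round(1) for a,b in [(-28.5,-20.5),(-28.5,20.5),(28.5,20.5),(28.5,-20.5)]])
cv2.imwrite('pics/w6v.png',cv2.resize(cv2.imread('pics/w6.png')[120:380,200:440],None,fx=2.3,fy=2.3,interpolation=2))
E
```

```text
11.9 [494.70057448 -87.55924938 247.47999294] [0.00177795 0.71548463 0.69862557 0.0009428 ] [ 0.81602579  0.40738152 -1.19168384] 64.07187115468709
[318.83989175 252.77543941] [array([295.3, 224.1]), array([341.1, 223.2]), array([341.1, 279.8]), array([297.8, 280.7])]
```

View pics/w6v.png

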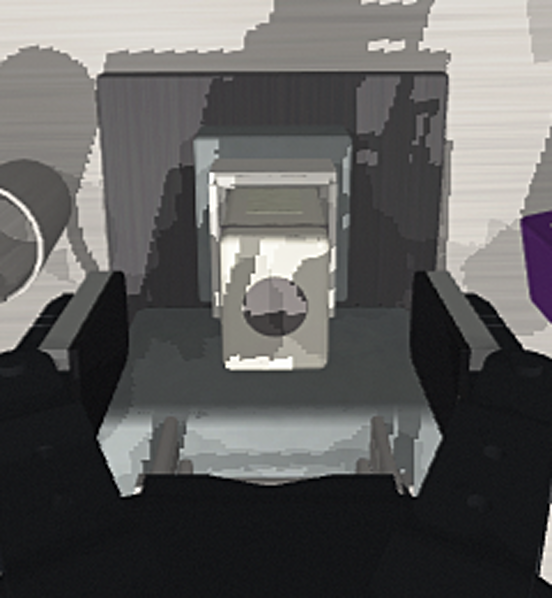

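The cartridge's top corners land where predicted (px (296,223), (343,223), (342,281), (298,281)), so it stands upright on the stem with the bail still open. Next I shut the fingers, go up and over the handle, and come down behind it.

Emit:
jog_arm(increments=[[0, 0, 0, 0, 0, 0.05, -1], [0, 0, 0, 0, 0, 0.1, -1], [0, 0, 0, 0, 0, 0.125, -1], [0, 0, 0, 0.04, 0, 0.125, -1], [0, 0, 0, 0.08, 0, 0.125, -1], [0, 0, 0, 0.12, -0.001, 0.125, -1], [0, 0, 0, 0.15, -0.001, 0.125, -1], [0, 0, 0, 0.173, -0.002, 0.125, -1], [0, 0, 0, 0.173, -0.002, 0.125, -1], [0, 0, 0, 0.173, -0.002, 0.125, -1]])

```text
time: 12.95
eef_pos: [669.6, -88.8, 367.2]
eef_rot: [-0.001, 0.715, 0.699, -0.001]
ft_force: [-0.1, 0.4, 0.4]
width: 0.4
```

Emit:
jog_arm(increments=[[0, 0, 0, 0, 0, -0.015, -1], [0, 0, 0, 0, 0, -0.03, -1], [0, 0, 0, 0, 0, -0.045, -1], [0, 0, 0, 0, 0, -0.06, -1], [0, 0, 0, 0, 0, -0.068, -1], [0, 0, 0, 0, 0, -0.068, -1]])

```text
time: 13.55
eef_pos: [668.3, -89.1, 300.2]
eef_rot: [-0.001, 0.715, 0.699, -0.001]
ft_force: [0.4, -0.7, 0.5]
width: -0.1
```

```bash
python3 - <<'E'
from h import *
s=arm.sense(); print(s['time'],s['eef_pos'],s['eef_rot'],s['ft_force'],s['width'])
c=shot('side','s2.png'); w=shot('wrist','w7.png')
h=proj(c,(633.7,-88.9,319.5)); t=proj(c,s['eef_pos']); print(h,t)
x,y=h.round().astype(int)
a=cv2.resize(cv2.imread('pics/s2.png')[y-60:y+60,x-50:x+50],None,fx=4,fy=4,interpolation=2)
b=cv2.imread('pics/w7.png')[:,150:490]; b=cv2.resize(b,(400,480)); cv2.imwrite('pics/v8.png',np.hstack([a,b])); print(x-50,y-60)
E
```

```text
13.55 [668.31338345 -89.08567484 300.17120682] [-6.26508540e-04  7.15164531e-01  6.98955600e-01 -6.08543942e-04] [ 0.41106406 -0.65939942  0.46759687] -0.08909714318944362
[361.93885288 190.96917619] [373.32919729 195.22310924]
312 131
```

View pics/v8.png

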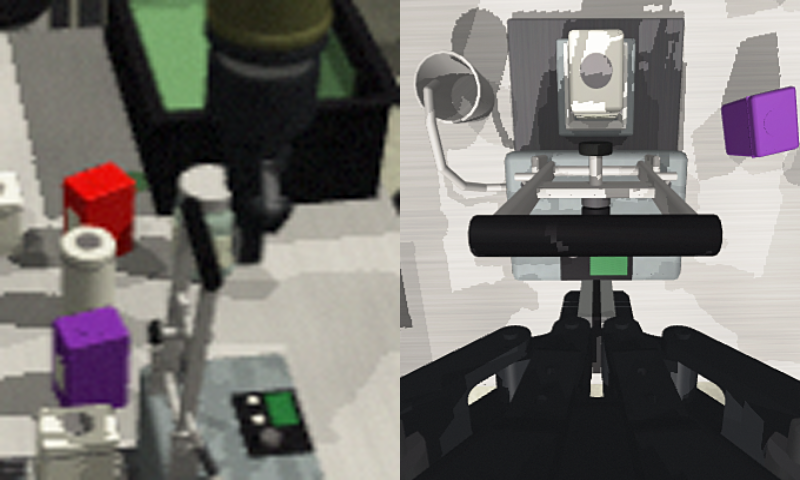

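The side crop shows the fingers just behind the open bail's bar. The wrist view shows the black bar ahead of the closed fingers and centred on them, with the cartridge seated in the pocket beyond. I push the bail forward along its arc.

Emit:
jog_arm(increments=[[0, 0, 0, -0.008, 0, 0, -1], [0, 0, 0, -0.014, 0, 0, -1], [0, 0, 0, -0.022, 0, 0, -1], [0, 0, 0, -0.032, 0, 0, -1], [0, 0, 0, -0.042, 0.001, 0, -1], [0, 0, 0, -0.052, 0.001, -0.001, -1], [0, 0, 0, -0.062, 0.001, -0.002, -1], [0, 0, 0, -0.072, 0.001, -0.004, -1], [0, 0, 0, -0.082, 0.002, -0.007, -1], [0, 0, 0, -0.092, 0.002, -0.011, -1]])

```text
time: 14.65
eef_pos: [576.5, -87.0, 290.2]
eef_rot: [0.0, 0.715, 0.699, 0.0]
ft_force: [2.0, -0.7, 0.9]
width: -0.1
```

Emit:
jog_arm(increments=[[0, 0, 0, -0.01, 0, -0.006, -1], [0, 0, 0, -0.02, 0, -0.012, -1], [0, 0, 0, -0.03, 0, -0.019, -1], [0, 0, 0, -0.04, 0, -0.027, -1], [0, 0, 0, -0.05, 0, -0.036, -1], [0, 0, 0, -0.058, 0.001, -0.043, -1], [0, 0, 0, -0.058, 0.001, -0.043, -1], [0, 0, 0, -0.058, 0.001, -0.043, -1], [0, 0, 0, -0.058, 0.001, -0.043, -1]])

```text
time: 15.55
eef_pos: [519.6, -86.1, 247.3]
eef_rot: [0.0, 0.715, 0.699, 0.0]
ft_force: [-0.9, 0.6, 0.0]
width: 0.1
```

```bash
python3 - <<'E'
from h import *
s=arm.sense(); print(s['time'],s['eef_pos'],s['ft_force'])
c=shot('side','s3.png')
# predicted handle pixels for readings
for q in (0.8,1.0,1.36,1.45,1.5,1.6):
    f=q-.081; x=75-160*np.sin(f); z=160+160*np.cos(f); print(q,(x,z),[proj(c,(545.7+x+.021*y,-87-.021*x+y,z)).round(0).tolist() for y in (-46,46)])
cv2.imwrite('pics/s3v.png',cv2.resize(cv2.imread('pics/s3.png')[170:300,280:410],None,fx=4.5,fy=4.5,interpolation=2))
E
```

```text
15.55 [519.63461907 -86.07811667 247.25260374] [-0.87890721  0.60984878  0.01024796]
0.8 (np.float64(-30.38120586805195), np.float64(280.3943580480217)) [[323.0, 215.0], [319.0, 195.0]]
1.0 (np.float64(-52.199264348786514), np.float64(257.05847283533535)) [[315.0, 222.0], [312.0, 201.0]]
1.36 (np.float64(-78.23658657911818), np.float64(206.02769311599718)) [[307.0, 235.0], [304.0, 215.0]]
1.45 (np.float64(-81.75329948109894), np.float64(192.06872466732824)) [[306.0, 239.0], [303.0, 218.0]]
1.5 (np.float64(-83.16016689296089), np.float64(184.19424742352535)) [[305.0, 241.0], [303.0, 220.0]]
1.6 (np.float64(-84.78541922305305), np.float64(168.28370712381803)) [[305.0, 245.0], [303.0, 224.0]]
```

Emit:
jog_arm(increments=[[0, 0, 0, 0, 0, 0.015, -1], [0, 0, 0, 0, 0, 0.025, -1], [0, 0, 0, -0.02, 0, 0.025, -1], [0, 0, 0, -0.04, 0.001, 0.025, -1], [0, 0, 0, -0.057, 0.001, 0.025, -1], [0, 0, 0, -0.057, 0.001, 0.015, -1], [0, 0, 0, -0.057, 0.001, 0.005, -1], [0, 0, 0, -0.057, 0.001, -0.005, -1], [0, 0, 0, -0.057, 0.001, -0.015, -1], [0, 0, 0, -0.057, 0.001, -0.015, -1]])

```text
time: 16.6
eef_pos: [461.8, -84.9, 229.8]
eef_rot: [-0.001, 0.715, 0.699, -0.001]
ft_force: [0.7, -0.1, -0.7]
width: -0.2
```

```bash
python3 - <<'E'
from h import *
s=arm.sense(); print(s['time'],s['eef_pos'],s['ft_force'])
c=shot('side','s4.png'); w=shot('wrist','w8.png'); p=s['eef_pos']
a=cv2.resize(cv2.imread('pics/s4.png')[180:290,270:380],None,fx=4,fy=4,interpolation=2)
b=cv2.resize(cv2.imread('pics/w8.png')[:,150:490],(374,440)); cv2.imwrite('pics/v9.png',np.hstack([a,b]))
print(proj(c,p))
E
```

```text
16.6 [461.83358113 -84.85709747 229.83464512] [ 0.67180304 -0.1427524  -0.72416708]
[303.14074145 218.9073158 ]
```

View pics/v9.png

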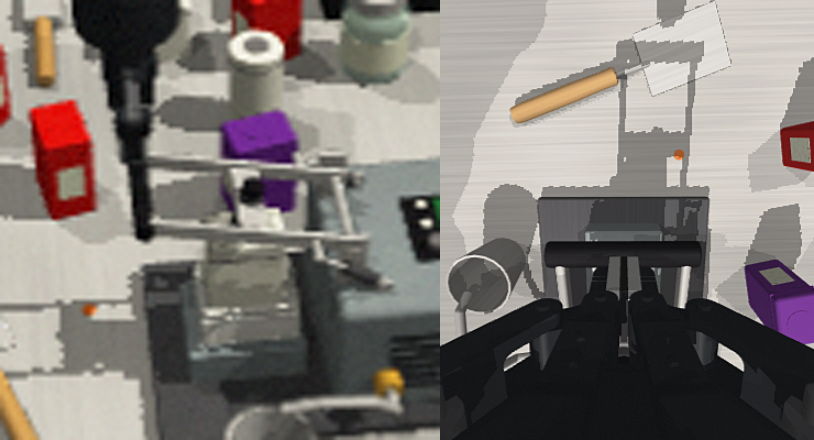

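The bail has swung down onto the cartridge. The bar's near end is at about px (307,239) in the side view, which means a reading near 1.45 and a handle height of about 190 mm. In the wrist view the bar is centred at row 231. I'll check its x before pressing.

```bash
python3 - <<'E'
from h import *
w=load('w8')
for z in (180,192,205): print(z,[plane(w,265,r,z).round(1)[:2].tolist() for r in (219,231,243)])
c=load('s4'); r=c['color'].min(2).astype(int)
print(proj(w,arm.sense()['eef_pos']))
E
```

```text
180 [[462.0, -121.8], [471.1, -122.5], [480.4, -123.1]]
192 [[457.9, -119.5], [466.4, -120.1], [475.2, -120.7]]
205 [[453.5, -116.9], [461.4, -117.5], [469.5, -118.0]]
[317.04621425 249.49112996]
```

Emit:
jog_arm(increments=[[0, 0, 0, 0, 0, -0.004, -1], [0, 0, 0, 0, 0, -0.008, -1], [0, 0, 0, 0, 0, -0.012, -1], [0, 0, 0, 0, 0, -0.016, -1], [0, 0, 0, 0, 0, -0.018, -1], [0, 0, 0, 0, 0, -0.018, -1]])

```text
time: 17.3
eef_pos: [462.1, -85.0, 213.5]
eef_rot: [-0.0, 0.715, 0.699, -0.0]
ft_force: [-0.4, 0.3, 0.3]
width: -0.2
```

Emit:
jog_arm(increments=[[0, 0, 0, 0.001, 0, -0.002, -1], [0, 0, 0, 0.001, 0, -0.004, -1], [0, 0, 0, 0.001, 0, -0.006, -1], [0, 0, 0, 0.001, 0, -0.008, -1], [0, 0, 0, 0.001, 0, -0.008, -1]])

```text
time: 17.8
eef_pos: [463.1, -85.0, 205.5]
eef_rot: [-0.0, 0.715, 0.699, -0.0]
ft_force: [0.5, 0.4, -0.1]
width: -0.0
```

Emit:
jog_arm(increments=[[0, 0, 0, 0, 0, -0.001, -1], [0, 0, 0, 0, 0, -0.002, -1], [0, 0, 0, 0, 0, -0.003, -1], [0, 0, 0, 0, 0, -0.004, -1], [0, 0, 0, 0, 0, -0.005, -1], [0, 0, 0, 0, 0, -0.006, -1], [0, 0, 0, 0, 0, -0.006, -1]])

```text
time: 18.5
eef_pos: [462.8, -85.0, 200.3]
eef_rot: [-0.0, 0.715, 0.699, -0.0]
ft_force: [-3.5, 0.1, 8.1]
width: 0.0
```

Contact at about z 201 with 8 N. I press on in small steps.

Emit:
jog_arm(increments=[[0, 0, 0, 0, 0, -0.001, -1], [0, 0, 0, 0, 0, -0.002, -1], [0, 0, 0, 0, 0, -0.003, -1], [0, 0, 0, 0, 0, -0.004, -1], [0, 0, 0, 0, 0, -0.004, -1]])

```text
time: 19.0
eef_pos: [461.8, -85.0, 196.0]
eef_rot: [-0.001, 0.715, 0.699, -0.001]
ft_force: [-7.0, 1.0, 8.7]
width: 0.1
```

Emit:
jog_arm(increments=[[0, 0, 0, 0, 0, -0.001, -1], [0, 0, 0, 0, 0, -0.002, -1], [0, 0, 0, 0, 0, -0.003, -1], [0, 0, 0, 0, 0, -0.003, -1]])

```text
time: 19.4
eef_pos: [461.4, -85.0, 192.8]
eef_rot: [-0.001, 0.715, 0.699, -0.001]
ft_force: [-5.3, 0.3, 6.8]
width: 0.0
```

Emit:
jog_arm(increments=[[0, 0, 0, -0.001, 0, -0.001, -1], [0, 0, 0, -0.0015, 0, -0.002, -1], [0, 0, 0, -0.0015, 0, -0.003, -1], [0, 0, 0, -0.0015, 0, -0.003, -1]])

```text
time: 19.8
eef_pos: [460.9, -85.0, 190.1]
eef_rot: [-0.0, 0.715, 0.699, -0.0]
ft_force: [-4.5, 0.5, 7.1]
width: 0.2
```

Emit:
jog_arm(increments=[[0, 0, 0, 0, 0, -0.001, -1], [0, 0, 0, 0, 0, -0.002, -1], [0, 0, 0, 0, 0, -0.002, -1]])

```text
time: 20.1
eef_pos: [460.6, -85.0, 188.0]
eef_rot: [-0.001, 0.715, 0.699, -0.001]
ft_force: [-5.6, 0.7, 8.6]
width: -0.2
```

Emit:
jog_arm(increments=[[0, 0, 0, 0, 0, -0.001, -1], [0, 0, 0, 0, 0, -0.002, -1], [0, 0, 0, 0, 0, -0.002, -1]])

```text
time: 20.4
eef_pos: [460.2, -85.0, 185.9]
eef_rot: [-0.001, 0.715, 0.699, -0.001]
ft_force: [-6.2, 1.2, 8.1]
width: 0.1
```

Emit:
jog_arm(increments=[[0, 0, 0, 0, 0, -0.001, -1], [0, 0, 0, 0, 0, -0.001, -1]])

```text
time: 20.6
eef_pos: [460.2, -85.0, 185.2]
eef_rot: [-0.001, 0.715, 0.699, -0.001]
ft_force: [-6.3, 0.2, 13.0]
width: 0.2
```

The force is rising (13 N after about 16 mm of travel). I confirm with half-millimetre steps.

Emit:
jog_arm(increments=[[0, 0, 0, 0, 0, -0.0005, -1], [0, 0, 0, 0, 0, -0.0005, -1]])

```text
time: 20.8
eef_pos: [460.1, -85.0, 185.0]
eef_rot: [-0.001, 0.715, 0.699, -0.001]
ft_force: [-8.8, 0.2, 16.1]
width: 0.0
```

Emit:
jog_arm(increments=[[0, 0, 0, 0, 0, -0.0004, -1], [0, 0, 0, 0, 0, -0.0004, -1]])

```text
time: 21.0
eef_pos: [460.1, -85.0, 184.8]
eef_rot: [-0.001, 0.715, 0.699, -0.001]
ft_force: [-9.3, 0.8, 18.1]
width: 0.0
```

The travel has stopped: 0.2 mm more motion gave several more newtons. The bail moved from a reading of about 1.44 to 1.55, which is 8 mm at the foot. I back off upwards.

Emit:
jog_arm(increments=[[0, 0, 0, 0, 0, 0.001, -1], [0, 0, 0, 0, 0, 0.004, -1], [0, 0, 0, 0, 0, 0.01, -1], [0, 0, 0, 0, 0, 0.03, -1], [0, 0, 0, 0, 0, 0.06, -1], [0, 0, 0, -0.01, 0, 0.09, -1], [0, 0, 0, -0.03, 0, 0.11, -1], [0, 0, 0, -0.03, 0, 0.11, -1], [0, 0, 0, -0.03, 0, 0.11, -1]])

```text
time: 21.9
eef_pos: [432.2, -85.1, 294.2]
eef_rot: [0.001, 0.715, 0.699, 0.001]
ft_force: [1.0, -0.2, -0.5]
width: 0.0
```

```bash
python3 - <<'E'
from h import *
s=arm.sense(); print(s['time'],s['eef_pos'],s['ft_force'])
c=shot('side','s5.png'); w=shot('wrist','w9.png'); t=shot('top','t5.png')
def bar(w):  # dark bar rows between wrist columns left of fingers
    g=w['color'].max(2)
    r=[v for v in range(150,330) if (g[v,262:285]<45).all()]; return r[:1]+r[-1:] if r else r
print('bar rows',bar(w),[ (q,proj(w,(545.7+75-160*np.sin(q-.081),-120,160+160*np.cos(q-.081))).round(1).tolist()) for q in (1.35,1.45,1.5,1.55,1.6)])
# near end of bar in side view: darkest blob around prediction
for q in (1.44,1.5,1.55,1.6): print(q,proj(c,(545.7+75-160*np.sin(q-.081),-131,160+160*np.cos(q-.081))).round(1))
for n in ('s4','s5'):
    g=load(n)['color'].max(2)[225:260,295:320]; ys,xs=np.nonzero(g<40); print(n,len(xs),xs.mean()+295,ys.mean()+225,ys.min()+225,ys.max()+225)
# top view: changes to bystanders vs start
d=np.abs(load('t5')['color'].astype(int)-load('top0')['color'].astype(int)).sum(2)>90
n,l,st,ce=cv2.connectedComponentsWithStats(d.astype(np.uint8)); print([st[i].tolist() for i in range(1,n) if st[i][4]>25])
E
```

```text
21.9 [432.16772647 -85.09230817 294.23893618] [ 0.9745681  -0.18249893 -0.4746101 ]
bar rows [190, 329] [(1.35, [277.2, 244.9]), (1.45, [279.2, 233.8]), (1.5, [280.1, 229.2]), (1.55, [281.1, 225.2]), (1.6, [282.0, 221.8])]
1.44 [305.9 238.4]
1.5 [305.4 240.7]
1.55 [305.2 242.6]
1.6 [305.1 244.5]
s4 54 304.8888888888889 231.75925925925927 225 239
s5 74 304.0 234.1216216216216 225 243
[[334, 139, 8, 5, 32], [328, 138, 41, 68, 419], [345, 158, 8, 4, 27], [374, 168, 21, 28, 303], [343, 171, 9, 6, 35], [354, 173, 18, 29, 195], [373, 183, 7, 25, 98], [348, 191, 9, 15, 55], [244, 200, 14, 19, 142], [241, 204, 29, 40, 503], [248, 207, 6, 6, 27], [300, 215, 93, 185, 8667], [288, 219, 48, 33, 512], [151, 244, 56, 37, 966], [319, 273, 12, 21, 93], [22, 297, 34, 75, 1710], [68, 297, 220, 103, 12469], [0, 306, 21, 10, 106], [337, 335, 7, 6, 34], [332, 353, 19, 42, 249], [317, 361, 7, 10, 26], [49, 369, 8, 10, 46]]
```

The bar's lower end moved from row 239 to 243 in the side view, which fits about 1.55. I'll do a last numeric check of the bar row and the beaker before handing in.

```bash
python3 - <<'E'
from h import *
w=load('w9'); g=w['color'].max(2); print('wrist col 275:',[(v,int(g[v,275])) for v in range(205,250,3)])
a=load('side0')['color'][275:315,322:352]; b=load('s5')['color']
r=cv2.matchTemplate(b[265:325,312:362],a,cv2.TM_CCOEFF_NORMED); print('beaker shift',cv2.minMaxLoc(r)[1],np.array(cv2.minMaxLoc(r)[3])-10)
s=arm.sense(); print(s['ft_force'],abs(s['joint_vel']).max())
print(arm.hand_in())
E
```

```text
wrist col 275: [(205, 96), (208, 97), (211, 98), (214, 97), (217, 104), (220, 17), (223, 26), (226, 44), (229, 61), (232, 44), (235, 176), (238, 179), (241, 173), (244, 124), (247, 83)]
beaker shift 0.982388436794281 [0 0]
[ 0.1830505   0.14281287 -0.07196048] 0.006802547858898783
the job is handed in; nothing more can be done
None
```

The oblong cartridge is in the pump's pocket and pressed home, the bail is shut over it, and the job is handed in at about 22 s of the 67 s allowed. I got no verdict back.

- **Placing:** I gripped the cartridge across its 44 mm and lowered it into the pocket. The side force peaked at about 5 N and one 1 mm shift relieved it. I let go with the cartridge resting on the stem, and the wrist view showed its top corners where predicted.
- **Closing the bail:** I pushed the bail over from behind with shut fingers (about 2 N) until it swung down by itself. Then I pressed the handle down about 16.5 mm. It took roughly 7–9 N while the stem slid, rising steeply to 18 N downward (about 20 N in all) at the end, where I stopped.
- **Travel check:** From tool height the bail went from a reading of about 1.44 to 1.55, which is the expected 8 mm at the foot.
- **After backing off:** In the side view the bar's end moved 4 px, which fits that travel. In the wrist view the bar spans rows 219–234, centred near 227, against a predicted 225–229 for 1.50–1.55, so the two views agree within a pixel or two.
- **Everything else:** The tool touches nothing (residual force about 0.2 N), and the beaker has not shifted. I compared the top view with the start picture, but arm and shadow changes made it inconclusive for the other objects. No path came close to them.
- **Not seen directly:** Full seating was judged from force and handle travel only, since my picture views were used up.

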